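Close down the clay wheel station

TASK

Close down the clay station: first push the yellow-knobbed lever on the grey wheel controller fully over to off (towards its red mark), before moving any tool. Then put the two tools that are out of place each back into the rack tray whose label matches the colour of its grip: the blue scraper, which was left in the red tray, and the red beater, which lies among the pots. Lay them flat and fully down in their trays, either way round, without dropping them; leave the green mallet in its tray and do not shift or knock over the pots, the bottle, the bowl or the kiln prop.

Things in the scene. Friction and masses are not known exactly. Their poses are not given: they have to be found in the camera images.
- lever (a joint): isolator lever angle in rad: 0 = fully off (leaning to the controller's -x side, red mark), 1.2 = fully on (leaning to its +x side, green mark), upright at 0.6. It stays where it is left; about 1 N at its knob moves it
- lever_tip (a point): centre of the lever's yellow knob, a ball 26 mm across on a 10 mm steel rod, 80 mm from the hinge axis. The hinge axis is the controller's y direction, 77 mm above the table over the controller's origin
- controller: grey wheel controller, fixed box 100 (x) x 78 (y) x 55 mm tall, origin at the centre of its underside on the table. On top a black lever block 70 x 50 x 25 mm (its top 80 mm above the table) with a steel hinge barrel up to 90 mm above the table. Red mark on its top at -x, green at +x
- rack: wooden rack plinth, fixed, 264 (x) x 272 (y) x 12 mm, origin at the centre of its underside on the table; the three trays stand on it with the same yaw
- beater: wooden clay beater with a red grip, on the table on a newspaper. Its wooden blade, 48 mm wide and 24 mm tall, runs from x = +29 to +85 mm. Lies flat, 170 mm long along its x, 0.2 kg; origin: centre of its underside, near its centre of mass. Grip it across the wooden waist, 28 mm wide, 26 mm tall, x = -29 to +29 mm. Coloured grip: 34 mm wide, x = -29 to -85 mm.
- scraper: clay scraper with a blue grip, at first lying in the red tray. Its steel end, up to 48 mm wide, runs from x = +29 to +85 mm. Lies flat, 170 mm long along its x, 0.2 kg; origin: centre of its underside, near its centre of mass. Grip it across the wooden waist, 28 mm wide, 26 mm tall, x = -29 to +29 mm. Coloured grip: 34 mm wide, x = -29 to -85 mm.
- mallet: mallet with a green grip and black rubber head (48 mm wide, 36 mm tall, x = +32 to +80 mm), already lying in the green tray; leave it there. Lies flat, 170 mm long along its x, 0.2 kg; origin: centre of its underside, near its centre of mass. Grip it across the wooden waist, 28 mm wide, 26 mm tall, x = -29 to +29 mm. Coloured grip: 34 mm wide, x = -29 to -85 mm.
- tray_red: fixed tray with a red label block (28 x 62 x 34 mm) outside its -x end. Origin: centre of underside, 12 mm above the table; x lengthwise. Inside 184 x 60 mm, floor 6 mm above the origin, walls 20 mm above the floor; the side walls cover only the last 40 mm at each end, leaving the middle 100 mm open for fingers. The trays stand 88 mm apart side by side, in any order
- tray_blue: fixed tray with a blue label block (28 x 62 x 34 mm) outside its -x end. Origin: centre of underside, 12 mm above the table; x lengthwise. Inside 184 x 60 mm, floor 6 mm above the origin, walls 20 mm above the floor; the side walls cover only the last 40 mm at each end, leaving the middle 100 mm open for fingers. The trays stand 88 mm apart side by side, in any order
- tray_green: fixed tray with a green label block (28 x 62 x 34 mm) outside its -x end. Origin: centre of underside, 12 mm above the table; x lengthwise. Inside 184 x 60 mm, floor 6 mm above the origin, walls 20 mm above the floor; the side walls cover only the last 40 mm at each end, leaving the middle 100 mm open for fingers. The trays stand 88 mm apart side by side, in any order
- slot_red (a point): centre of the red tray's floor, 18 mm above the table: where the origin of the red tool belongs
- slot_blue (a point): centre of the blue tray's floor, 18 mm above the table: where the origin of the blue tool belongs
- slot_green (a point): centre of the green tray's floor, 18 mm above the table: where the origin of the green tool belongs
- cup_a: upturned terracotta cup, 72 mm across at its rim on the table, 50 mm tall; stands close beside the beater; loose, leave it. Origin at the centre of its underside
- prop: cream kiln prop, a lying bar 110 x 40 x 40 mm (long along its x); lies beside the beater on its other side; loose, leave it. Origin at the centre of its underside
- glaze: white glaze bottle with green cap, 54 mm across, 140 mm tall; stands just beyond the red end of the beater; loose, leave it. Origin at the centre of its underside
- cup_b: upturned terracotta cup, 76 mm across at its rim, 65 mm tall; stands beyond the rack; loose, leave it. Origin at the centre of its underside
- bowl: open terracotta bowl, 100 mm across, 50 mm tall; stands beyond the newspaper; loose, leave it. Origin at the centre of its underside
Things that resemble listed ones, but are neither listed nor needed, are in the scene too. What is shaped like the beater but turquoise is not meant.

How it is judged:
On the way:
1. the lever is fully off (value of joint lever below 0.12 rad), for 0.2 s.
At the end, for the whole second after the job is handed in: Lever within 0.12 rad of off; beater in the red, scraper in the blue, mallet in the green tray, each at rest, flat on the tray floor (within 5 mm, tilt below 0.08 rad), its origin within 16 mm of the slot centre, lengthwise within 0.15 rad, either way round (value of joint lever below 0.12 rad and horizontal distance between beater and slot_red below 0.016 m and z of beater in the frame of slot_red between -0.005 and 0.005 m and angle between the x axis of beater and the x axis of tray_red, either way round below 0.15 rad and angle between each of beater, scraper, mallet's own z axis and vertical below 0.08 rad and linear speed of each of beater, scraper, mallet below 0.02 m/s and horizontal distance between scraper and slot_blue below 0.016 m and z of scraper in the frame of slot_blue between -0.005 and 0.005 m and angle between the x axis of scraper and the x axis of tray_blue, either way round below 0.15 rad and horizontal distance between mallet and slot_green below 0.016 m and z of mallet in the frame of slot_green between -0.005 and 0.005 m and angle between the x axis of mallet and the x axis of tray_green, either way round below 0.15 rad); the robot touches nothing.
It fails at once if a tool is moved more than 25 mm while the lever is not yet off (value of joint lever above 0.3 rad and distance of any of beater, scraper from where it was at the start of the episode above 0.025 m).
It fails at once if the mallet is moved more than 20 mm (distance of mallet from where it was at the start of the episode above 0.02 m).
It fails at once if a bystander is shifted more than 25 mm or tipped over (distance of any of cup_a, prop, glaze, cup_b, bowl from where it was at the start of the episode above 0.025 m or angle between any of cup_a, prop, glaze, cup_b, bowl's own z axis and vertical above 0.5 rad).
It fails at once if a tool is dropped: faster than 0.7 m/s with no finger on it (a fall of some 25 mm) ((linear speed of beater above 0.7 m/s and contact force between the fingers and beater below 0.05 N) or (linear speed of scraper above 0.7 m/s and contact force between the fingers and scraper below 0.05 N)).
It also fails if it takes over 69 s, if anything falls off the work surface, if the arm or the gripper's body presses on something with over 40 N, if the wrist force passes 120 N, or if a joint passes its speed limit or range.

ROBOT

A 6-joint arm with a two-finger parallel gripper is mounted at the origin on the work surface. World frame = base frame: x ahead of the robot, y to its left, z up, the work surface at z = 0. Lengths are in m, angles in rad, forces in N, time in s.
With the tool pointing down it reaches from about 0.35 to 0.775 m from the base axis. Payload 5.5 kg.
Tool frame: the origin (TCP) lies midway between the tips of the shut fingers; the grasp point (between the pads) lies 19 mm behind it; z points along the fingers, y is the line along which they close (so a half turn about z gives the same grasp; the last joint's range is limited). The gripper opens to 85 mm and grips with 20 to 120 N. Pads are 22 mm wide; open, the fingers measure 114 mm over their backs; the gripper's body (76 mm by 85 mm) begins 54 mm behind the grasp point. The pads swing forward as they close: fully open they stand 13 mm farther back than shut.
Start: joints at [1.207, 0.313, 0.046, 1.304, 0, 1.431], TCP at [0.128, 0.561, 0.231] pointing down, gripper open.
Joint ranges: [-2.76, 2.76], [-0.86, 1.69], [-1.03, 1.26], [-2.2, 2.34], [-1.47, 1.5], [-3.14, 3.14]. Speed limits (rad/s): [2.57, 2.57, 3.14, 3.14, 3.14, 3.14].

INTERFACE

Orientations are given as a unit quaternion [w, x, y, z].
In Python, from workcell import get_state, read_camera, camera_info, hand_in, recognise gives the robot as it stands.
- The arm moves only by the tool arm_command, never from a script. Its argument "moves" is one flat list of numbers, 7 for each row, row after row: the opening, from -1 (shut) to 1 (fully open), then the shift along the tool's x, y, z in mm, then the turn, a rotation vector about the tool's x, y, z in rad. A call has 1 to 8 rows; each row shifts and turns the commanded pose from where the row before left it, along the tool's axes as they then stand; what a row does not reach is not made up. A row lasts 1/8 s, in which the tool goes at most 62.5 mm and 10.7 degrees, less where a joint would pass 70% of its speed; a pose out of reach is approached as far as the arm can. A call with a gripper value outside its range is refused whole. The fingers move at their own pace and stop on an object; "newtons" is the grip in N (left out, the last holds). Time passes only in rows, so rows that do not move let the fingers close. It gives the time, the measured TCP pose, the force, the opening and the grip force at its end, in the units of the state.
- get_state(): the state, without advancing time (a new reading comes with each control period).
- read_camera(name): name is "scene" or "top" or "wrist"; returns (picture, depth): 420x560x3 uint8, blue, green, red; 420x560 float32, m along the optical axis (not along the pixel's ray), 0 where there is no reading.
- camera_info(name): a dict with "fovy" (degrees; the focal length in pixels is half the picture's height over the tangent of half this angle, whatever the lens; pixels are square), "cx", "cy" (the principal point, pixels), "eye" and "orientation" of the camera in the world; the wrist camera has in their place "tool_from_camera" (4x4, takes a point from camera to tool coordinates, whose origin is the TCP and whose axes are the flange's). Camera axes: x right, y down, z forward; pixel columns grow to the right and rows downward; lengths in m; the calibration is good to about 2 mm. A picture is of the moment at which its call begins: read the wrist's pose just before it. camera_info takes no time and is no camera call.
- hand_in(): hands the job in; it is judged then, once.
Trained networks look in the newest picture that a camera, given by its name, has taken for a name from the list of things; names that differ only in an ending like _2 or _b are one class to them, and where a whole thing is asked for, a point or a joint stands for the part that bears it (a point fixed in the world has none). Each returns a list of dicts, best first, with "confidence" (0 to 1); they miss things now and then, are a little off and sometimes report something else, mostly with a low value. They report only what shows in the picture. A call takes as long as a camera call. They do not tell look-alikes from the thing itself.
- recognise(camera, label): "point" ([column, row] in pixels, amid what is visible of it).
The state is a dict: "clock": time; "joint_pos": joint angles; "qvel": joint speeds; "tau": joint torques, N m; "tcp_pos": TCP position; "orientation": TCP orientation; "wrist_force": force on the tool from outside, world axes, zero at the start; "ft_torque": the same for the moment, N m; "finger_gap": finger opening in m; "grip_force": force on a finger pad.
Only numpy, scipy, OpenCV 4.12 (cv2) and the standard library are available. Lean on these libraries where they do the work, as an engineer would, in place of code of your own. Each camera call takes 0.05 s, during which the arm holds its last target. There are 200 camera calls.

## Working session

There is one attempt and no reset: what is moved stays moved. The work goes in short steps, Python scripts to look and compute and a tool call to move; the robot and the scene stay as the last step left them, time stands still between calls to the robot, and variables do not carry over. Pictures are saved under pics/ and viewed, at most 10 in all, crops included, and the job is handed in when it is done.

Besides the shell and the picture viewer there is one more tool, called after "Emit:" as name(argument=value, ...), one argument or row to a line, values as JSON. arm_command: Moves the arm, as the interface text tells. Its arguments: {"type":"object","properties":{"moves":{"type":"array"},"newtons":{"type":"number"}},"required":["moves"]}

```bash
mkdir -p pics; cat > h.py <<'E'
import numpy as np, cv2
from scipy.spatial.transform import Rotation as R
from workcell import *
def Rq(q): return R.from_quat([q[1],q[2],q[3],q[0]])
def cam(n):
    ci=camera_info(n)
    f=210/np.tan(np.radians(ci["fovy"])/2)
    if "eye" in ci:
        o=np.array(ci["orientation"]); M=o if o.shape==(3,3) else Rq(o).as_matrix()
        return f,ci["cx"],ci["cy"],M,np.array(ci["eye"])
    s=get_state(); T=np.array(ci["tool_from_camera"]); M=Rq(s["orientation"]).as_matrix()
    return f,ci["cx"],ci["cy"],M@T[:3,:3],M@T[:3,3]+np.array(s["tcp_pos"])
def cloud(n):
    c=cam(n); im,d=read_camera(n); f,cx,cy,M,e=c
    v,u=np.mgrid[:420,:560]
    P=np.stack([(u-cx)/f*d,(v-cy)/f*d,d],-1)@M.T+e
    P[d==0]=np.nan
    return im,P
E
python3 - <<'E'
from h import *
for n in ["top","scene"]:
    im,P=cloud(n); cv2.imwrite(f"pics/{n}1.png",im); np.save(f"{n}.npy",P); print(n,camera_info(n))
    for l in ["lever_tip","controller","rack","beater","scraper","mallet","tray_red","tray_blue","tray_green","cup_a","prop","glaze","bowl"]:
        r=recognise(n,l)
        print(l,[(np.round(x["point"]).astype(int).tolist(),round(x["confidence"],2),np.round(P[int(x["point"][1]),int(x["point"][0])],3).tolist()) for x in r[:3]])
print(get_state())
E
```

```text
top {'fovy': 42.922180156651535, 'cx': 287.66899383530074, 'cy': 206.56686607000265, 'eye': array([0.3516596 , 0.02922827, 1.43357332]), 'orientation': array([ 0.01985321, -0.69802383,  0.71545559, -0.02217857])}
lever_tip [([404, 206], 0.49, [0.43, -0.285, 0.018]), ([415, 190], 0.27, [0.47, -0.311, 0.042])]
controller [([301, 124], 0.62, [0.641, -0.015, 0.091]), ([374, 204], 0.61, [0.44, -0.206, 0.017])]
rack [([366, 176], 0.87, [0.514, -0.186, 0.025])]
beater [([182, 302], 0.83, [0.192, 0.306, 0.022]), ([217, 196], 0.59, [0.468, 0.21, 0.026])]
scraper [([382, 194], 0.57, [0.464, -0.221, 0.046])]
mallet [([417, 191], 0.66, [0.469, -0.314, 0.047]), ([180, 171], 0.57, [0.536, 0.302, 0.048])]
tray_red [([382, 193], 0.65, [0.464, -0.224, 0.043]), ([390, 210], 0.61, [0.42, -0.249, 0.015])]
tray_blue [([347, 200], 0.89, [0.452, -0.135, 0.017]), ([236, 214], 0.72, [0.421, 0.162, 0.035])]
tray_green [([408, 207], 0.65, [0.427, -0.293, 0.017]), ([374, 203], 0.65, [0.442, -0.206, 0.019])]
cup_a [([356, 122], 0.9, [0.648, -0.156, 0.065]), ([184, 172], 0.59, [0.53, 0.293, 0.053])]
prop [([234, 
[... 1439 characters left out ...]
7, 0.012])]
{'clock': 1.4, 'joint_pos': array([1.20738092e+00, 3.13209132e-01, 4.61016744e-02, 1.30360727e+00,
       1.74764672e-05, 1.43118864e+00]), 'qvel': array([ 0.00169419,  0.00217372,  0.00101343,  0.00091285, -0.00049488,
       -0.00078398]), 'tau': array([-2.01735515e-03, -4.80466032e+01,  2.98809975e+01,  4.81083152e-04,
       -1.99104690e-06,  6.85640472e-06]), 'tcp_pos': array([0.12764036, 0.56069413, 0.23131867]), 'orientation': array([1.69013750e-06, 1.11670453e-01, 9.93745293e-01, 4.16895101e-05]), 'wrist_force': array([-0.20162168, -0.1778563 , -0.03386407]), 'ft_torque': array([-0.00056854, -0.05089109, -0.00764676]), 'grip_force': 0.0, 'finger_gap': 0.08552186989911627}
```

```bash
python3 - <<'E'
import cv2
a=cv2.imread("pics/top1.png")[70:350,130:460]; cv2.imwrite("pics/topc.png",cv2.resize(a,(700,594),interpolation=cv2.INTER_CUBIC))
a=cv2.imread("pics/scene1.png"); cv2.imwrite("pics/sc.png",cv2.resize(a[130:400,110:470],(800,600),interpolation=cv2.INTER_CUBIC))
E
```

```text
(no output)
```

View pics/topc.png

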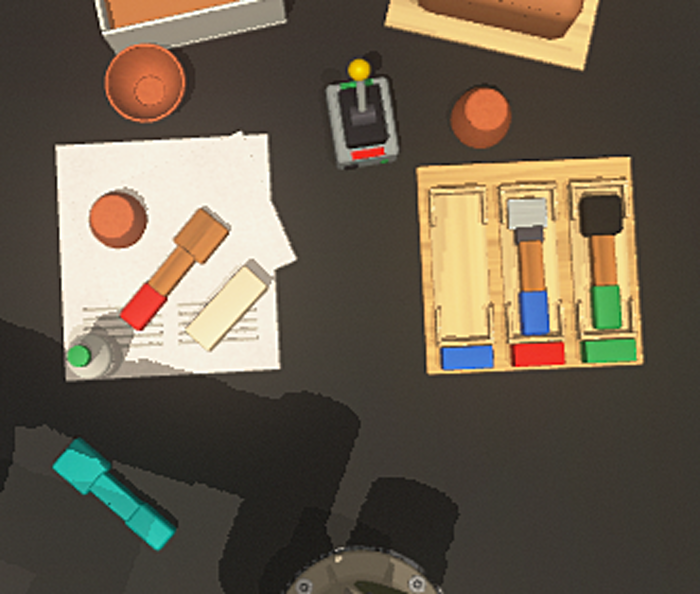

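View pics/sc.png

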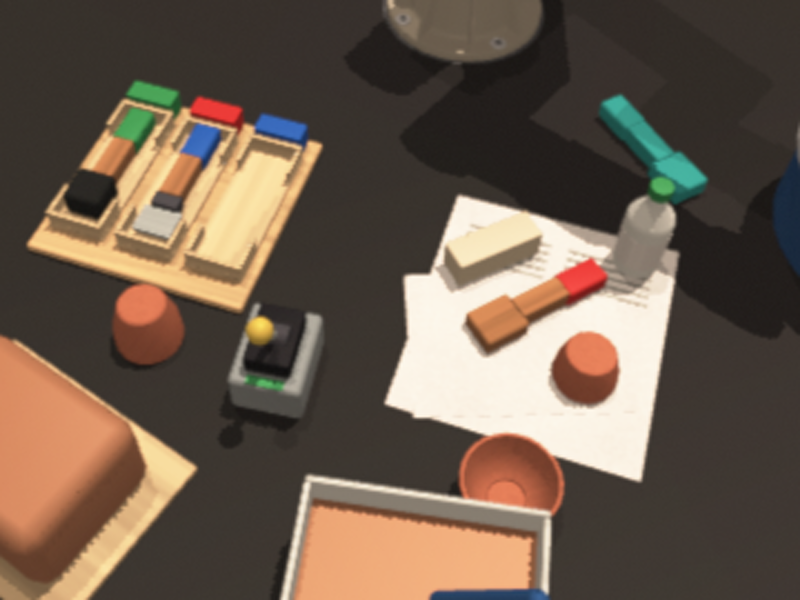

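The top crop shows the controller with its yellow knob at (360,70), leaning to the green, far side. The red mark is on the near side, at (368,153). Tray labels from left to right are blue (467,357), red (538,353) and green (610,350), and the blue-gripped scraper lies in the red tray.

There are two beater shapes: the wooden one with a red grip at (175,265), between cup and prop, and a turquoise one at (115,495). The red-gripped one on the newspaper fits the description, and the turquoise one is a decoy.

Next I measure geometry from the top cloud.

```bash
cat >> h.py <<'E'
def pick(im,P,box,zr,hs=None):
    # box: xmin,xmax,ymin,ymax ; hs: list of (lo,hi) HSV
    m=(P[...,0]>box[0])&(P[...,0]<box[1])&(P[...,1]>box[2])&(P[...,1]<box[3])&(P[...,2]>zr[0])&(P[...,2]<zr[1])
    if hs:
        h=cv2.cvtColor(im,cv2.COLOR_BGR2HSV); c=np.zeros(m.shape,bool)
        for lo,hi in hs: c|=cv2.inRange(h,np.array(lo),np.array(hi))>0
        m&=c
    m=cv2.morphologyEx(m.astype(np.uint8),cv2.MORPH_OPEN,np.ones((2,2)))>0
    return P[m]
def rect(n,Q):
    if len(Q)<5: print(n,len(Q)); return
    (c,s,a)=cv2.minAreaRect((Q[:,:2]*1000).astype(np.float32))
    b=cv2.boxPoints((c,s,a)); e=[b[1]-b[0],b[2]-b[1]]; e=max(e,key=np.linalg.norm)
    print(n,len(Q),"c",np.round(c,1),"size",np.round(sorted(s),1),"longyaw",round(np.degrees(np.arctan2(e[1],e[0]))%180,1),"mean",np.round(Q.mean(0)*1000,1),"ztop",round(np.percentile(Q[:,2],90)*1000,1))
RED=[((0,150,90),(6,255,255)),((172,150,90),(180,255,255))]; BLUE=[((100,120,60),(125,255,255))]; GREEN=[((50,100,50),(80,255,255))]; YEL=[((18,150,120),(32,255,255))]
def survey(n,im,P):
    rk=(0.3,0.7,-0.42,-0.04)
    for k,c in (("red",RED),("blue",BLUE),("green",GREEN)):
        rect("label_"+k,pick(im,P,(0.3,0.425,-0.42,-0.04),(.03,.06),c)); rect("grip_"+k,pick(im,P,(0.4,0.55,-0.42,-0.04),(.02,.06),c))
    rect("rack",pick(im,P,rk,(.006,.06)))
    rect("knob",pick(im,P,(.5,.8,-.1,.1),(.1,.2),YEL))
    cb=(.5,.75,-.08,.06)
    rect("ctrl",pick(im,P,cb,(.03,.2))); rect("ctrlred",pick(im,P,cb,(.03,.08),RED)); rect("ctrlgreen",pick(im,P,cb,(.03,.08),GREEN))
    rect("beat_grip",pick(im,P,(.3,.6,.1,.36),(.008,.08),RED))
    rect("beat_wood",pick(im,P,(.4,.56,.14,.28),(.01,.1),[((5,80,40),(17,255,230))]))
    rect("prop",pick(im,P,(.34,.5,.08,.23),(.025,.06)))
    rect("cup_a",pick(im,P,(.45,.6,.25,.36),(.008,.1),[((0,80,40),(15,255,255))]))
    rect("glaze",pick(im,P,(.3,.42,.24,.36),(.02,.2)))
E
python3 - <<'E'
from h import *
for n in ["top","scene"]:
    print("==",n); survey(n,cv2.imread(f"pics/{n}1.png"),np.load(n+".npy"))
E
```

```text
== top
label_red 250 c [ 347.4 -228.8] size [27.4 70.4] longyaw 91.9 mean [nan nan nan] ztop nan
grip_red 0
label_blue 490 c [ 367.6 -181.7] size [ 45.9 159.1] longyaw 115.9 mean [nan nan nan] ztop nan
grip_blue 127 c [ 416.7 -224.6] size [26.3 37.8] longyaw 66.7 mean [nan nan nan] ztop nan
label_green 479 c [ 379.2 -317.1] size [73.4 87.2] longyaw 1.3 mean [nan nan nan] ztop nan
grip_green 157 c [ 413.4 -315.7] size [30.1 41.7] longyaw 91.0 mean [ 413.3 -311.6   41.2] ztop 46.9
rack 10204 c [nan nan] size [0. 0.] longyaw nan mean [nan nan nan] ztop nan
knob 83 c [694.  -19.8] size [19.9 57.9] longyaw 146.2 mean [680.9 -11.8 141.4] ztop 159.7
ctrl 1259 c [655.7 -16.7] size [ 83.3 130.7] longyaw 7.9 mean [nan nan nan] ztop nan
ctrlred 56 c [599.2 -23. ] size [ 8.4 37.4] longyaw 96.3 mean [598.8 -22.7  53.2] ztop 58.3
ctrlgreen 35 c [640.6 -18.9] size [36.9 99.9] longyaw 11.0 mean [671.5 -11.9  63.9] ztop 81.9
beat_grip 257 c [418.5 262.8] size [28.1 54.1] longyaw 137.3 mean [nan nan nan] ztop nan
beat_wood 765 c [507.6 236.3] size [116.  120.9] longyaw 49.5 mean [496.7 215.1  23.1] zt
[... 859 characters left out ...]
12.4] size [21.2 48. ] longyaw 25.1 mean [685.3  -5.2 151.9] ztop 159.4
ctrl 1440 c [634.1 -11.9] size [ 68.2 126.7] longyaw 14.4 mean [nan nan nan] ztop nan
ctrlred 0
ctrlgreen 60 c [687.8  -6.6] size [ 9.1 36.7] longyaw 96.0 mean [688.1  -6.5  54.7] ztop 57.0
beat_grip 247 c [424.7 268.9] size [27.4 54.3] longyaw 140.1 mean [nan nan nan] ztop nan
beat_wood 1048 c [488.9 233.8] size [ 91.5 170.5] longyaw 45.4 mean [nan nan nan] ztop nan
prop 663 c [433.2 197.3] size [115.5 134.9] longyaw 141.7 mean [nan nan nan] ztop nan
cup_a 763 c [500.2 300.3] size [ 52.  126.9] longyaw 22.4 mean [nan nan nan] ztop nan
glaze 840 c [349.3 326.4] size [ 58.  190.3] longyaw 151.5 mean [nan nan nan] ztop nan
```

Emit:
arm_command(
  moves=[1,-48,-31,-13,0,0,0,1,-48,-31,-13,0,0,0,1,-48,-31,-13,0,0,0,1,-48,-31,-13,0,0,0,1,-48,-31,-13,0,0,0,1,-48,-31,-13,0,0,0,1,-48,-31,-13,0,0,0,1,-48,-31,-13,0,0,0],
)

```text
clock: 2.4
tcp_pos: [0.4481, 0.2322, 0.336]
orientation: [0.0, 0.112, 0.994, 0.0]
wrist_force: [1.0, 1.4, 0.4]
finger_gap: 0.0855
grip_force: 0.0
```

```bash
sed -i 's/    m=cv2.morph/    m\&=np.isfinite(P[...,2])\n    m=cv2.morph/; s/    return P\[m\]/    return P[m\&np.isfinite(P[...,2])]/' h.py; cat >> h.py <<'E'
def go(pos,xang):
    "tool-frame shift (mm) and tool-z turn to a down pose with tool x at world angle xang (deg)"
    s=get_state(); M=Rq(s["orientation"]).as_matrix()
    d=M.T@(np.array(pos)-s["tcp_pos"])*1000
    cur=np.degrees(np.arctan2(M[1,0],M[0,0])); t=-((xang-cur+180)%360-180)
    print("tcp",np.round(s["tcp_pos"],4),"xang",round(cur,1),"zaxis",np.round(M[:,2],3),"-> shift",np.round(d,1),"turn z rad",round(np.radians(t),3))
E
python3 - <<'E'
from h import *
for n in ["top","scene"]:
    print("==",n); survey(n,cv2.imread(f"pics/{n}1.png"),np.load(n+".npy"))
ci=camera_info("wrist"); print(ci); s=get_state(); print(s["tcp_pos"],s["orientation"],s["joint_pos"],s["clock"])
im,P=cloud("wrist"); cv2.imwrite("pics/w1.png",im); np.save("w1.npy",P); survey("w",im,P)
E
```

```text
== top
label_red 249 c [ 347.4 -228.8] size [27.4 70.4] longyaw 91.9 mean [ 347.9 -225.6   41.1] ztop 48.3
grip_red 0
label_blue 489 c [ 372.2 -179.9] size [ 57.6 160.1] longyaw 119.3 mean [ 371.7 -182.    40.7] ztop 47.9
grip_blue 126 c [ 411.4 -224.3] size [26.1 38.5] longyaw 89.0 mean [ 410.8 -222.8   41.4] ztop 46.1
label_green 478 c [ 379.2 -317.1] size [73.4 87.2] longyaw 1.3 mean [ 372.9 -313.4   40.1] ztop 47.6
grip_green 157 c [ 413.4 -315.7] size [30.1 41.7] longyaw 91.0 mean [ 413.3 -311.6   41.2] ztop 46.9
rack 10166 c [ 518.9 -204.4] size [317.2 382. ] longyaw 1.4 mean [ 466.7 -216.6   24.2] ztop 45.5
knob 83 c [694.  -19.8] size [19.9 57.9] longyaw 146.2 mean [680.9 -11.8 141.4] ztop 159.7
ctrl 1258 c [655.7 -16.9] size [ 83.4 131.2] longyaw 7.3 mean [638.9 -16.1  69.5] ztop 93.4
ctrlred 56 c [599.2 -23. ] size [ 8.4 37.4] longyaw 96.3 mean [598.8 -22.7  53.2] ztop 58.3
ctrlgreen 35 c [640.6 -18.9] size [36.9 99.9] longyaw 11.0 mean [671.5 -11.9  63.9] ztop 81.9
beat_grip 256 c [418.5 262.7] size [31.5 54.1] longyaw 136.9 mean [418.1 261.5  22. ] ztop 28.8
beat_wood 765
[... 2450 characters left out ...]
een 0
rack 9932 c [508.8 -21.7] size [289.  314.8] longyaw 155.9 mean [ 488.9 -120.9   17.9] ztop 28.2
knob 0
ctrl 561 c [683.5  15.6] size [23.6 94.2] longyaw 167.3 mean [663.1  21.7  44.3] ztop 53.6
ctrlred 0
ctrlgreen 0
beat_grip 1209 c [424.5 264.3] size [36.1 55.6] longyaw 139.4 mean [422.6 264.   23.1] ztop 25.5
beat_wood 3244 c [518.2 239.9] size [123.  133.7] longyaw 49.1 mean [498.3 219.1  25.5] ztop 45.3
prop 3166 c [443.5 175.8] size [102.2 122.4] longyaw 135.4 mean [416.7 159.8  37.1] ztop 39.6
cup_a 2394 c [514.1 293.7] size [ 72.1 132.1] longyaw 6.1 mean [525.3 292.3  40.7] ztop 49.0
glaze 3241 c [378.  301.4] size [ 62.7 140.4] longyaw 120.9 mean [372.8 304.2  87.2] ztop 138.5
```

View pics/w1.png

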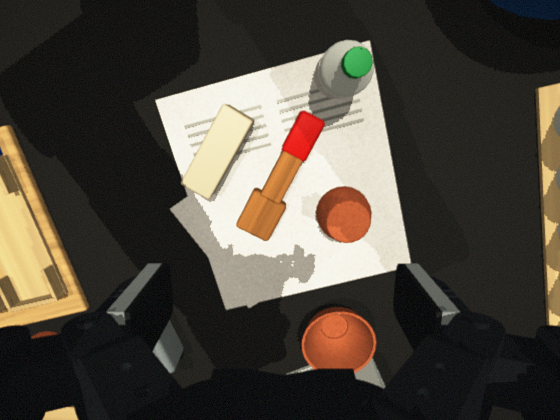

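The wrist view shows the red-gripped beater at (283,175) between the prop (217,150) and the cup (343,215), with the bottle at (350,70). That confirms the target. I go to the lever first.

```bash
python3 - <<'E'
from h import *
go((.735,-.001,.25),188)
P=np.load("w1.npy"); im=cv2.imread("pics/w1.png"); hsv=cv2.cvtColor(im,cv2.COLOR_BGR2HSV)
m=((cv2.inRange(hsv,(0,120,50),(18,255,255))|cv2.inRange(hsv,(172,120,50),(180,255,255)))>0)&(P[...,2]>.012)&(P[...,2]<.034)
n,l,st,c=cv2.connectedComponentsWithStats(m.astype(np.uint8)); k=l[175,283]; Q=P[(l==k)&np.isfinite(P[...,2])&(P[...,2]>.02)]
rect("beater",Q)
m=(P[...,2]>.034)&(P[...,2]<.046); n,l,st,c=cv2.connectedComponentsWithStats(cv2.erode(m.astype(np.uint8),np.ones((3,3))))
rect("prop",P[(l==l[150,217])]); rect("cuptop",P[l==l[215,350]] if l[215,350] else P[:0])
E
```

```text
tcp [0.4533 0.2279 0.3369] xang 166.9 zaxis [ 0.006 -0.002 -1.   ] -> shift [-325.9 -158.8   89. ] turn z rad -0.369
beater 3708 c [464.7 225.5] size [ 46.4 168.2] longyaw 140.1 mean [466.8 224.   23.5] ztop 25.2
prop 2707 c [416.2 157.7] size [ 36.9 106.3] longyaw 136.2 mean [414.9 159.2  38.6] ztop 39.6
cuptop 0
```

Emit:
arm_command(
  moves=[-1,-54,-26,14,0,0,0,-1,-54,-26,14,0,0,0,-1,-54,-26,14,0,0,0,-1,-54,-26,14,0,0,0,-1,-54,-26,14,0,0,0,-1,-54,-26,14,0,0,0,-1,0,0,0,0,0,-0.18,-1,0,0,0,0,0,-0.18],
)

```text
clock: 3.45
tcp_pos: [0.7287, 0.0088, 0.2488]
orientation: [-0.001, -0.07, 0.998, 0.0]
wrist_force: [0.2, -0.3, 0.2]
finger_gap: -0.0002
grip_force: 0.0
```

```bash
python3 - <<'E'
from h import *
im,P=cloud("wrist"); cv2.imwrite("pics/w2.png",im); np.save("w2.npy",P); survey("w",im,P)
go((.735,-.001,.25),188); print(get_state()["joint_pos"])
E
```

```text
label_red 0
grip_red 0
label_blue 0
grip_blue 0
label_green 0
grip_green 0
rack 5868 c [ 640.3 -124.7] size [127.8 175.8] longyaw 90.3 mean [ 635.5 -115.8   34.5] ztop 54.3
knob 1209 c [691.8  -9.5] size [25.5 43. ] longyaw 3.3 mean [682.6 -10.2 151.3] ztop 158.3
ctrl 10956 c [650.2 -15.2] size [ 86.4 126.6] longyaw 7.5 mean [645.6 -14.2  78.3] ztop 151.0
ctrlred 572 c [604.4 -21.1] size [13.5 39.2] longyaw 98.4 mean [602.6 -21.2  56.6] ztop 56.3
ctrlgreen 94 c [686.    6.7] size [ 6.4 10.2] longyaw 8.6 mean [686.    6.7  53.5] ztop 55.2
beat_grip 0
beat_wood 77 c [540.4 193. ] size [ 5.3 21.4] longyaw 105.4 mean [542.  189.2  12.8] ztop 20.2
prop 0
cup_a 0
glaze 0
tcp [0.7285 0.0092 0.2497] xang -171.6 zaxis [-0.002  0.    -1.   ] -> shift [ -4.9 -11.1  -0.3] turn z rad 0.007
[-9.74208146e-02  6.51037194e-01  6.24690696e-01  1.54637295e+00
  2.10774167e-04 -2.43823014e-01]
```

View pics/w2.png

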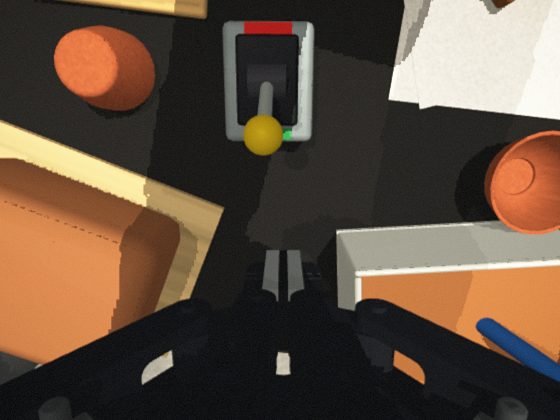

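```bash
python3 - <<'E'
from h import *
P=np.load("w2.npy")
for n in ["scene","top"]:
    Q=np.load(n+".npy").reshape(-1,3); 
    for y0 in np.arange(-.14,.13,.04):
        m=(Q[:,0]>.69)&(Q[:,0]<.80)&(Q[:,1]>y0)&(Q[:,1]<y0+.04); print(n,round(y0,2),m.sum(),np.round(np.nanpercentile(Q[m,2],[50,98]),3) if m.sum() else "")
E
```

```text
scene -0.14 610 [0.    0.108]
scene -0.1 778 [0.001 0.091]
scene -0.06 899 [0.    0.053]
scene -0.02 1014 [-0.     0.151]
scene 0.02 830 [-0.001  0.003]
scene 0.06 516 [0.   0.11]
scene 0.1 651 [0.073 0.11 ]
top -0.14 809 [0.005 0.108]
top -0.1 650 [0.001 0.092]
top -0.06 514 [-0.     0.054]
top -0.02 442 [-0.001  0.014]
top 0.02 562 [-0.001  0.005]
top 0.06 679 [0.    0.108]
top 0.1 725 [0.002 0.11 ]
```

Emit:
arm_command(
  moves=[-1,-6,-13,40,0,0,0,-1,0,0,40,0,0,0,-1,0,0,40,0,0,0,-1,0,0,0,0,0,0],
)

```text
clock: 4.0
tcp_pos: [0.7331, -0.0018, 0.1271]
orientation: [-0.004, -0.067, 0.998, 0.001]
wrist_force: [-0.3, -0.4, -0.1]
finger_gap: 0.0004
grip_force: 0.0
```

Emit:
arm_command(
  moves=[-1,20,0,0,0,0,0,-1,20,0,0,0,0,0,-1,20,0,0,0,0,0,-1,20,0,0,0,0,0,-1,20,0,0,0,0,0,-1,10,0,0,0,0,0,-1,5,0,0,0,0,0],
)

```text
clock: 4.88
tcp_pos: [0.623, -0.018, 0.133]
orientation: [0.001, -0.068, 0.998, -0.0]
wrist_force: [1.8, -0.3, -1.3]
finger_gap: -0.0001
grip_force: 0.6
```

Emit:
arm_command(
  moves=[-1,5,0,0,0,0,0,-1,4,0,0,0,0,0,-1,0,0,0,0,0,0],
)

```text
clock: 5.25
tcp_pos: [0.622, -0.0183, 0.1332]
orientation: [0.009, -0.069, 0.998, 0.001]
wrist_force: [21.0, 5.0, -9.1]
finger_gap: 0.0002
grip_force: 10.6
```

Emit:
arm_command(
  moves=[-1,-18,0,0,0,0,0,-1,-6,0,-40,0,0,0,1,0,0,-60,0,0,0,1,0,0,-60,0,0,0,1,0,0,-40,0,0,0],
)

```text
clock: 5.88
tcp_pos: [0.6376, -0.016, 0.335]
orientation: [0.002, -0.068, 0.998, -0.0]
wrist_force: [0.1, -0.2, 0.2]
finger_gap: 0.0546
grip_force: 0.0
```

```bash
python3 - <<'E'
from h import *
im,P=cloud("scene"); rect("knob",pick(im,P,(.5,.8,-.1,.1),(.1,.2),YEL))
go((.48,-.22,.34),181); print(get_state()["joint_pos"])
E
```

```text
knob 86 c [564.8 -29.6] size [21.9 99.2] longyaw 18.6 mean [602.4 -16.8 145.8] ztop 154.8
tcp [ 0.6384 -0.0162  0.3399] xang -172.2 zaxis [ 0.01  -0.002 -1.   ] -> shift [ 184.6 -180.4   -1.3] turn z rad 0.119
[-1.50930028e-01  4.45761168e-01  5.04608336e-01  1.61932493e+00
 -8.90444523e-05 -2.86882920e-01]
```

The knob has moved from x = 0.685 to about 0.600, so the lever is off. Next, the rack view.

Emit:
arm_command(
  moves=[1,37,-36,0,0,0,0,1,37,-36,0,0,0,0,1,37,-36,0,0,0,0,1,37,-36,0,0,0,0,1,37,-36,0,0,0,0,1,0,0,0,0,0,0.12,1,0,0,0,0,0,0],
)

```text
clock: 6.8
tcp_pos: [0.4779, -0.2201, 0.3314]
orientation: [0.0, -0.008, 1.0, -0.0]
wrist_force: [0.6, 0.8, -1.0]
finger_gap: 0.085
grip_force: 0.0
```

```bash
cat > rk.py <<'E'
from h import *
import sys
im,P=cloud("wrist"); cv2.imwrite(f"pics/{sys.argv[1]}.png",im); np.save(sys.argv[1]+".npy",P)
for k,c in (("red",RED),("blue",BLUE),("green",GREEN)):
    hsv=cv2.cvtColor(im,cv2.COLOR_BGR2HSV); m=sum((cv2.inRange(hsv,np.array(a),np.array(b)) for a,b in c))>0
    m&=(P[...,2]>.02)&(P[...,2]<.06)
    n,l,st,_=cv2.connectedComponentsWithStats(cv2.morphologyEx(m.astype(np.uint8),cv2.MORPH_OPEN,np.ones((3,3))))
    for i in range(1,n):
        if st[i,4]>150:
            Q=P[(l==i)]; zt=np.percentile(Q[:,2],60); rect(k,Q[Q[:,2]>zt-.006])
rect("rack",pick(im,P,(.3,.66,-.42,-.02),(.006,.06)))
print(get_state()["joint_pos"],get_state()["clock"])
E
python3 rk.py w3
```

```text
red 1611 c [ 350.5 -226.6] size [28.1 60.6] longyaw 90.6 mean [ 350.5 -226.9   44.4] ztop 45.6
red 243 c [601.9 -22.6] size [11.3 40.2] longyaw 96.8 mean [601.8 -22.2  54. ] ztop 55.0
blue 1626 c [ 348.2 -138.9] size [28.5 62. ] longyaw 91.2 mean [ 348.7 -139.2   44.3] ztop 45.4
blue 1393 c [ 401.3 -223.8] size [31.7 51.5] longyaw 0.9 mean [ 401.1 -223.7   42.2] ztop 43.4
green 1595 c [ 352.4 -313.8] size [27.7 60.9] longyaw 91.3 mean [ 352.5 -313.5   44.5] ztop 45.7
green 1425 c [ 406.5 -312.3] size [32.6 53.3] longyaw 1.7 mean [ 405.7 -311.7   42.1] ztop 43.5
rack 48920 c [ 507.9 -189.5] size [337.6 353.7] longyaw 1.2 mean [ 460.4 -218.3   25.3] ztop 44.5
[-5.83310870e-01  2.09910777e-01  1.51757663e-01  1.51262872e+00
  1.16134095e-04 -6.01086159e-01] 6.85
```

View pics/w3.png

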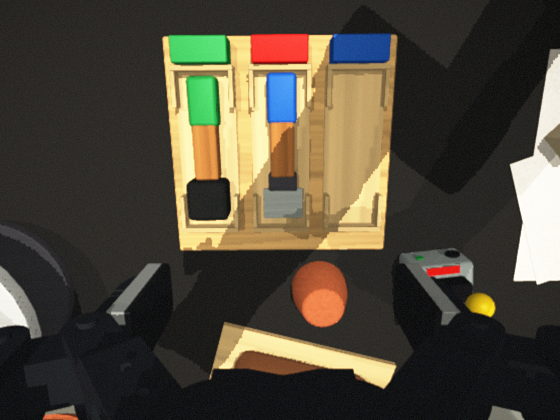

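The rack view shows green, red and blue labels at (198,48), (280,48) and (360,48). The scraper waist is at (282,148) in the red tray, the blue tray is empty, and the yellow knob sits on the red-mark side (480,305).

```bash
python3 - <<'E'
from h import *
P=np.load("w3.npy").reshape(-1,3); th=np.radians(1.4); ex=np.array([np.cos(th),np.sin(th)]); ey=np.array([-ex[1],ex[0]])
for n,l in (("blue",(348.4,-139)),("red",(350.5,-226.7)),("green",(352.4,-313.7))):
    d=P[:,:2]*1000-np.array(l); u=d@ex; v=d@ey; z=P[:,2]*1000
    print(n)
    m=abs(v)<8 if n=="blue" else (abs(v)<29)&(abs(v)>26)
    print(" prof x",[(a,round(float(np.median(z[m&(u>=a)&(u<a+2)])),0)) for a in list(range(10,32,2))+list(range(194,230,2)) if (m&(u>=a)&(u<a+2)).sum()>2])
    m=(u>18)&(u<52)|(u>170)&(u<200)
    print(" prof y",[(a,round(float(np.median(z[m&(v>=a)&(v<a+2)])),0)) for a in list(range(-40,-22,2))+list(range(24,42,2)) if (m&(v>=a)&(v<a+2)).sum()>2])
    m=(abs(u-110)<22)&(abs(v)<35)&(z>34); 
    if m.sum()>5: rect(" waist",P[m])
    m=(u>24)&(u<210)&(abs(v)<27)&(z>27); 
    if m.sum()>5: rect(" tool",P[m])
E
```

```text
blue
 prof x [(10, 44.0), (12, 42.0), (14, 36.0), (16, 36.0), (18, 36.0), (20, 28.0), (22, 16.0), (24, 16.0), (26, 17.0), (28, 16.0), (30, 16.0), (194, 17.0), (196, 17.0), (198, 16.0), (200, 16.0), (202, 16.0), (204, 26.0), (206, 36.0), (208, 36.0), (210, 36.0), (218, 9.0), (220, 11.0), (222, 10.0), (224, 11.0), (226, 10.0), (228, 11.0)]
 prof y [(-40, 10.0), (-38, 11.0), (-36, 24.0), (-34, 36.0), (-32, 37.0), (-30, 36.0), (-28, 16.0), (-26, 17.0), (-24, 16.0), (24, 16.0), (26, 16.0), (28, 18.0), (30, 32.0), (32, 36.0), (34, 36.0), (40, 11.0)]
 waist 5427 c [ 472.3 -160.2] size [17.4 21.5] longyaw 91.4 mean [ 471.9 -162.   392.9] ztop 398.9
 tool 4157 c [ 510.6 -135.1] size [53.9 95.3] longyaw 1.4 mean [ 479.3 -157.   373.2] ztop 399.4
red
 prof x [(10, 44.0), (12, 41.0), (14, 37.0), (16, 37.0), (18, 37.0), (20, 23.0), (22, 16.0), (24, 16.0), (26, 16.0), (28, 16.0), (30, 17.0), (194, 17.0), (196, 17.0), (198, 16.0), (200, 16.0), (202, 17.0), (204, 30.0), (206, 37.0), (208, 36.0), (218, 11.0), (220, 11.0), (222, 10.0), (224, 10.0), (226, 11.0), (228, 10.0)]
 prof y [(-40, 11.0), (-38,
[... 403 characters left out ...]
2.7
green
 prof x [(10, 45.0), (12, 42.0), (14, 37.0), (16, 37.0), (18, 37.0), (20, 29.0), (22, 17.0), (24, 16.0), (26, 17.0), (28, 17.0), (200, 18.0), (202, 17.0), (204, 31.0), (206, 37.0), (208, 36.0), (218, 11.0), (220, 10.0), (222, 10.0), (224, 11.0), (226, 10.0), (228, 10.0)]
 prof y [(-38, 36.0), (-36, 37.0), (-34, 37.0), (-32, 29.0), (-30, 17.0), (-28, 17.0), (-26, 17.0), (-24, 17.0), (24, 17.0), (26, 18.0), (28, 36.0), (30, 37.0), (32, 34.0), (34, 11.0), (36, 11.0), (38, 10.0), (40, 11.0)]
 waist 5403 c [ 462.1 -300.9] size [43.9 49.8] longyaw 91.4 mean [ 472.  -286.8  332.7] ztop 399.8
 tool 6277 c [ 470.6 -310.4] size [ 53.5 183.8] longyaw 1.0 mean [ 470.3 -304.6  119.4] ztop 398.8
```

```bash
python3 - <<'E'
from h import *
P=np.load("w3.npy").reshape(-1,3)
m=(P[:,2]>.027)&(P[:,2]<.06)&(abs(P[:,1]+.2235)<.027)&(P[:,0]>.372)&(P[:,0]<.553); rect("tool",P[m])
m&=(P[:,2]>.038)&(abs(P[:,0]-.4585)<.02); rect("waist",P[m])
go((.4585,-.2225,.10),181.4)
E
```

```text
tool 4299 c [ 459.1 -222.9] size [ 46.9 169.8] longyaw 1.8 mean [ 458.8 -222.3   39.2] ztop 43.2
waist 835 c [ 458.7 -222.4] size [27.  39.3] longyaw 0.6 mean [ 458.5 -222.4   42.4] ztop 43.6
tcp [ 0.4782 -0.2197  0.3313] xang -179.0 zaxis [ 0.  0. -1.] -> shift [ 19.7  -2.5 231.3] turn z rad -0.007
```

Emit:
arm_command(
  moves=[1,10,-1,58,0,0,-0.007,1,10,-1,58,0,0,0,0.8,0,0,58,0,0,0,0.6,0,0,58,0,0,0,0.6,0,0,40,0,0,0,0.6,0,0,20,0,0,0,0.6,0,0,15,0,0,0,0.6,0,0,0,0,0,0],
  newtons=40,
)

```text
clock: 7.85
tcp_pos: [0.458, -0.2211, 0.0235]
orientation: [-0.001, -0.012, 1.0, 0.001]
wrist_force: [-0.6, -1.0, 0.7]
finger_gap: 0.0686
grip_force: 0.0
```

```bash
python3 - <<'E'
from h import *
go((.4588,-.2225,.019),181.4); s=get_state(); print(s["finger_gap"],s["wrist_force"])
E
```

```text
tcp [ 0.458  -0.2211  0.0235] xang -178.6 zaxis [-0.001  0.001 -1.   ] -> shift [-0.8 -1.5  4.5] turn z rad 0.001
0.0685726217465832 [-0.56465552 -0.9576679   0.66448832]
```

Emit:
arm_command(
  moves=[0.6,-1,-1.5,4,0,0,0,-0.6,0,0,0,0,0,0,-0.6,0,0,0,0,0,0,-0.6,0,0,0,0,0,0,-1,0,0,0,0,0,0,-1,0,0,0,0,0,0,-1,0,0,0,0,0,0],
  newtons=40,
)

```text
clock: 8.72
tcp_pos: [0.4597, -0.2237, 0.021]
orientation: [0.001, -0.012, 1.0, -0.0]
wrist_force: [-0.3, 0.3, 5.6]
finger_gap: 0.0273
grip_force: 41.6
```

Emit:
arm_command(
  moves=[-1,0,0,-15,0,0,0,-1,0,0,-30,0,0,0,-1,0,0,-25,0,0,0,-1,-1,29,0,0,0,0,-1,-1,30,0,0,0,0,-1,0,29,0,0,0,0,-1,0,0,0,0,0,0],
)

```text
clock: 9.6
tcp_pos: [0.4583, -0.1335, 0.0906]
orientation: [-0.001, -0.013, 1.0, 0.0]
wrist_force: [0.5, 0.0, -1.3]
finger_gap: 0.0269
grip_force: 40.7
```

```bash
python3 rk.py w4; python3 - <<'E'
from h import *
go((.4615,-.1355,.021),181.4); s=get_state(); print(s["finger_gap"],s["grip_force"],s["wrist_force"])
E
```

```text
red 5548 c [ 356.4 -225.6] size [17.2 62.5] longyaw 92.0 mean [ 356.6 -224.5   44.4] ztop 45.5
blue 5322 c [ 354.2 -137.8] size [17.1 61.6] longyaw 91.2 mean [ 354.3 -138.    44.5] ztop 45.4
rack 86585 c [ 470.2 -173.1] size [267.2 280.5] longyaw 92.3 mean [ 424.6 -216.    23.2] ztop 44.3
[-4.53332028e-01  2.22140278e-01 -4.39032170e-01  9.09632840e-01
 -2.33737201e-04 -4.78239258e-01] 9.65
tcp [ 0.459  -0.1347  0.0907] xang -178.6 zaxis [-0. -0. -1.] -> shift [-2.5 -0.9 69.7] turn z rad 0.0
0.027018088175951572 40.71923553943634 [-0.38120696  0.10705128 -1.17995369]
```

```bash
python3 - <<'E'
from h import *
P=np.load("w4.npy"); im=cv2.imread("pics/w4.png")
rect("grip",pick(im,P,(.35,.46,-.2,-.08),(.07,.14),BLUE)); rect("tool",pick(im,P,(.34,.58,-.17,-.10),(.09,.125)))
E
```

```text
grip 17076 c [ 408.4 -131.2] size [54.8 90. ] longyaw 179.7 mean [ 399.3 -134.4  111.1] ztop 113.0
tool 32386 c [ 458.8 -119.5] size [ 82.  189.5] longyaw 2.8 mean [ 426.1 -134.   111.3] ztop 113.1
```

Emit:
arm_command(
  moves=[-1,-2,-1,30,0,0,0,-1,0,0,25,0,0,0,-1,0,0,8,0,0,0,-1,0,0,3,0,0,0,-1,0,0,0,0,0,0],
)

```text
clock: 10.28
tcp_pos: [0.4617, -0.1368, 0.0249]
orientation: [0.0, -0.011, 1.0, -0.0]
wrist_force: [-0.0, -0.5, -1.0]
finger_gap: 0.0273
grip_force: 40.6
```

Emit:
arm_command(
  moves=[-1,0,0.5,3,0,0,0,-1,0,0,1,0,0,0,-1,0,0,0.5,0,0,0,-1,0,0,0,0,0,0],
)

```text
clock: 10.78
tcp_pos: [0.4616, -0.1359, 0.021]
orientation: [0.001, -0.012, 1.0, -0.0]
wrist_force: [-1.9, 0.9, 7.7]
finger_gap: 0.0271
grip_force: 42.0
```

Emit:
arm_command(
  moves=[-0.2,0,0,0,0,0,0,0.3,0,0,0,0,0,0,0.5,0,0,0,0,0,0,0.5,0,0,-30,0,0,0,0.6,0,0,-60,0,0,0,1,0,0,-60,0,0,0,1,0,0,-60,0,0,0,1,0,0,-60,0,0,0],
)

```text
clock: 11.78
tcp_pos: [0.4609, -0.1356, 0.2918]
orientation: [0.0, -0.012, 1.0, -0.0]
wrist_force: [1.0, -0.4, -0.0]
finger_gap: 0.0855
grip_force: 0.0
```

```bash
python3 rk.py w5;python3 - <<'E'
from h import *
P=np.load("w5.npy").reshape(-1,3)
m=(P[:,2]>.027)&(P[:,2]<.06)&(abs(P[:,1]+.1355)<.027)&(P[:,0]>.37)&(P[:,0]<.551); rect("tool",P[m])
go((.45,.21,.30),180); go((.4655,.2245,.12),230);go((.4655,.2245,.12),140)
E
```

```text
red 1928 c [ 350.6 -225.8] size [27.5 61. ] longyaw 91.3 mean [ 350.6 -225.6   44.4] ztop 45.6
red 243 c [602.1 -25.6] size [10.8 33.5] longyaw 99.0 mean [602.  -25.4  54.1] ztop 55.0
blue 1912 c [ 348.6 -138.2] size [27.6 61.2] longyaw 91.3 mean [ 348.6 -138.    44.4] ztop 45.5
blue 1635 c [ 403.3 -137.2] size [32.8 52. ] longyaw 1.1 mean [ 402.8 -137.1   42.2] ztop 43.4
green 1975 c [ 352.5 -314.1] size [27.6 63.1] longyaw 91.3 mean [ 352.5 -313.1   44.5] ztop 45.7
green 1715 c [ 406.5 -312. ] size [32.8 54.2] longyaw 1.4 mean [ 405.8 -310.7   42.2] ztop 43.6
rack 57390 c [ 514.9 -191.2] size [340. 367.] longyaw 1.4 mean [ 461.6 -212.    26.4] ztop 44.9
[-4.53454203e-01  1.12134630e-01 -4.18852235e-02  1.40468256e+00
  3.92874189e-05 -4.76735186e-01] 11.825
tool 4942 c [ 461.  -136.4] size [ 48.  169.6] longyaw 0.7 mean [ 460.7 -136.6   39.2] ztop 43.1
tcp [ 0.4634 -0.1368  0.2999] xang -178.7 zaxis [ 0.011 -0.005 -1.   ] -> shift [  5.3 347.   -2.1] turn z rad 0.023
tcp [ 0.4634 -0.1368  0.2999] xang -178.7 zaxis [ 0.011 -0.005 -1.   ] -> shift [ -8.6 362.2 178. ] turn z rad -0.849
tcp [ 0.4634 -0.1368  0.2999] xang -178.7 zaxis [ 0.011 -0.005 -1.   ] -> shift [ -8.6 362.2 178. ] turn z rad 0.721
```

Scraper is flat in the blue tray, about 1 mm off the slot. Now over the beater with a partial opening.

Emit:
arm_command(
  moves=[0.3,-2,61,0,0,0,0,0.3,-2,61,0,0,0,0,0.3,-2,61,0,0,0,0,0.3,-2,60,0,0,0,0,0.3,-2,60,0,0,0,0,0.3,0,60,0,0,0,0,0.3,0,0,0,0,0,0.18,0.3,0,0,0,0,0,0.18],
)

```text
clock: 12.82
tcp_pos: [0.4623, 0.2287, 0.2893]
orientation: [-0.0, 0.169, 0.986, -0.0]
wrist_force: [0.0, 0.1, -0.0]
finger_gap: 0.0554
grip_force: 0.0
```

Emit:
arm_command(
  moves=[0.3,0,0,0,0,0,0.18,0.3,0,0,0,0,0,0.18,0.3,0,0,0,0,0,0,0.3,0,0,0,0,0,0],
)

```text
clock: 13.32
tcp_pos: [0.4627, 0.2273, 0.2896]
orientation: [-0.0, 0.34, 0.94, -0.0]
wrist_force: [-0.3, -0.3, -0.0]
finger_gap: 0.0556
grip_force: 0.0
```

```bash
cat > bt.py <<'E'
from h import *
im,P=cloud("wrist"); cv2.imwrite("pics/w6.png",im); np.save("w6.npy",P)
d=(P[...,:2]*1000-np.array([465,225])); e=np.array([.766,-.643]); f=np.array([.643,.766]); u=d@e; v=d@f; z=P[...,2]*1000
m=(z>19)&(z<34)&(abs(u)<92)&(abs(v)<32); rect("beater",P[m])
m2=m&(abs(u)<24); rect("waist",P[m2]); 
m3=m&(u<-32); rect("grip",P[m3])
m=(z>8)&(z<300)&(abs(u)<25)
print("v of side things:", [ (a,b) for a in (1,) for b in (np.round(np.percentile(v[m&(v>20)&(v<150)&(z<60)],[.5,2,50]),0) , np.round(np.percentile(v[m&(v<-20)&(v>-130)&(z<60)],[50,98,99.5]),0))])
go((.4655,.2245,.12),140); s=get_state();print(s["finger_gap"],s["joint_pos"],s["clock"])
E
python3 bt.py
```

```text
beater 4771 c [465.5 225.9] size [ 47.8 169.4] longyaw 139.4 mean [466.7 224.7  23.5] ztop 25.2
waist 1074 c [465.7 225.8] size [27.6 48. ] longyaw 139.7 mean [465.3 225.7  24.4] ztop 25.5
grip 1562 c [421.4 264. ] size [33.  52.6] longyaw 139.7 mean [420.9 263.9  24.1] ztop 25.4
v of side things: [(1, array([61., 63., 89.])), (1, array([-80., -62., -61.]))]
tcp [0.4627 0.2273 0.2897] xang 140.2 zaxis [-0.  0. -1.] -> shift [ -4.   -0.4 169.7] turn z rad 0.004
0.055512055361676985 [3.00789843e-01 1.86751314e-01 2.20660663e-02 1.40621705e+00
 6.84055520e-05 9.95308330e-01] 13.375
```

View pics/w6.png

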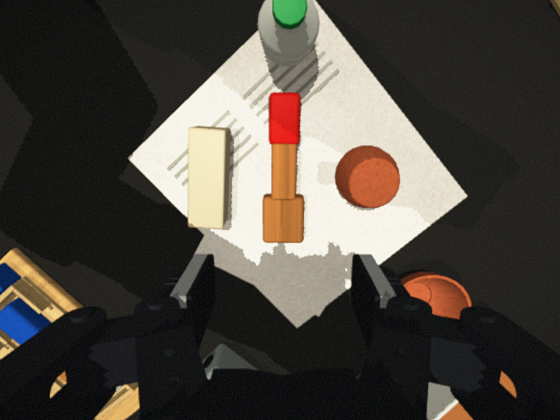

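The view shows the beater waist at (284,170), the prop at (208,177), the cup at (367,177) and the bottle at (289,25). The side clearances suit a 55 mm opening.

Emit:
arm_command(
  moves=[0.3,-3,1,60,0,0,0.01,0.3,0,0,60,0,0,0,0.3,0,0,60,0,0,0,0.3,0,0,40,0,0,0,0.3,0,0,30,0,0,0,0.3,0,0,20,0,0,0,0.3,0,0,8,0,0,0,0.3,0,0,0,0,0,0],
)

```text
clock: 14.38
tcp_pos: [0.4656, 0.2262, 0.0117]
orientation: [-0.0, 0.346, 0.938, -0.0]
wrist_force: [0.0, -0.6, 0.8]
finger_gap: 0.0557
grip_force: 0.0
```

Emit:
arm_command(
  moves=[0.3,0,0,6,0,0,0,-0.6,0,0,0,0,0,0,-0.6,0,0,0,0,0,0,-1,0,0,0,0,0,0,-1,0,0,0,0,0,0,-1,0,0,0,0,0,0],
  newtons=40,
)

```text
clock: 15.12
tcp_pos: [0.4662, 0.2264, 0.0064]
orientation: [0.0, 0.346, 0.938, 0.0]
wrist_force: [-0.5, -0.6, 5.6]
finger_gap: 0.0273
grip_force: 41.1
```

Emit:
arm_command(
  moves=[-1,0,0,-15,0,0,0,-1,0,0,-50,0,0,0,-1,0,0,-60,0,0,0,-1,0,0,-60,0,0,0,-1,0,0,0,0,0,0],
)

```text
clock: 15.75
tcp_pos: [0.4686, 0.2272, 0.1966]
orientation: [0.004, 0.346, 0.938, 0.003]
wrist_force: [1.0, 0.7, -2.3]
finger_gap: 0.027
grip_force: 40.4
```

```bash
python3 - <<'E'
from h import *
go((.463,-.224,.19),181.4); s=get_state();print(s["finger_gap"],s["grip_force"],s["joint_pos"],s["wrist_force"])
im,P=cloud("wrist"); np.save("w7.npy",P); cv2.imwrite("pics/w7.png",im); t=s["tcp_pos"]
rect("grip",pick(im,P,(t[0]-.12,t[0]+.02,t[1]-.02,t[1]+.12),(t[2]-.01,t[2]+.06),RED))
E
```

```text
tcp [0.4686 0.2272 0.1966] xang 139.5 zaxis [ 0.01   0.003 -1.   ] -> shift [-288.7 -346.8    5.2] turn z rad -0.731
0.026964163387848555 40.380849838256836 [ 2.97144979e-01  2.13392536e-01 -1.72499527e-01  1.17470829e+00
  9.95851824e-05  1.00384486e+00] [ 0.99831089  0.6638087  -2.28947361]
grip 16043 c [448.  265.4] size [ 63.  140.1] longyaw 139.6 mean [424.6 265.9 212.9] ztop 215.2
```

Emit:
arm_command(
  moves=[-1,-36,-43,0,0,0,0,-1,-36,-43,0,0,0,0,-1,-36,-43,0,0,0,0,-1,-36,-43,0,0,0,0,-1,-36,-43,0,0,0,0,-1,-36,-43,0,0,0,0,-1,-36,-43,0,0,0,0,-1,-36,-43,0,0,0,0],
)

```text
clock: 16.8
tcp_pos: [0.4597, -0.2234, 0.1888]
orientation: [-0.002, 0.346, 0.938, 0.001]
wrist_force: [0.2, 0.1, -1.6]
finger_gap: 0.0269
grip_force: 40.4
```

Emit:
arm_command(
  moves=[-1,0,0,0,0,0,-0.18,-1,0,0,0,0,0,-0.18,-1,0,0,0,0,0,-0.18,-1,0,0,0,0,0,-0.18,-1,0,0,0,0,0,-0.01,-1,0,0,0,0,0,0],
)

```text
clock: 17.55
tcp_pos: [0.4606, -0.2219, 0.1897]
orientation: [-0.001, -0.01, 1.0, 0.001]
wrist_force: [0.5, -1.3, -1.9]
finger_gap: 0.0272
grip_force: 40.5
```

```bash
python3 rk.py w8; python3 - <<'E'
from h import *
go((.463,-.224,.0245),181.4); s=get_state();print(s["finger_gap"],s["grip_force"])
P=np.load("w8.npy"); im=cv2.imread("pics/w8.png"); hs=cv2.cvtColor(im,cv2.COLOR_BGR2HSV)
rect("grip",pick(im,P,(.34,.45,-.29,-.17),(.17,.25),RED))
E
```

```text
red 1878 c [ 343.5 -226.2] size [15.7 61.1] longyaw 92.5 mean [ 343.7 -226.5   44.5] ztop 45.5
blue 3680 c [ 348.5 -138.7] size [28.  62.1] longyaw 91.2 mean [ 348.8 -139.3   44.2] ztop 45.3
blue 3104 c [ 403.7 -138. ] size [33.3 53.4] longyaw 0.8 mean [ 402.9 -139.    41.9] ztop 43.2
green 3606 c [ 352.7 -313.7] size [27.5 61.3] longyaw 91.3 mean [ 352.7 -313.1   44.5] ztop 45.6
green 3067 c [ 406.5 -312. ] size [32.6 53.5] longyaw 1.7 mean [ 405.6 -311.2   42.1] ztop 43.4
rack 59659 c [ 492.3 -191.5] size [325.5 334.5] longyaw 92.4 mean [ 432.3 -222.4   31.5] ztop 45.0
[-6.06105681e-01  2.08864383e-01 -1.94799294e-01  1.16867174e+00
  9.06494382e-05 -6.27054763e-01] 17.6
tcp [ 0.4608 -0.2221  0.19  ] xang -178.8 zaxis [-0.001  0.001 -1.   ] -> shift [ -2.3  -2.1 165.5] turn z rad -0.003
0.027145427483509597 40.536834597587585
grip 16178 c [ 420.7 -218.2] size [ 79.5 124.8] longyaw 179.6 mean [ 402.4 -222.7  205.7] ztop 208.7
```

Emit:
arm_command(
  moves=[-1,-2,-2,55,0,0,0,-1,0,0,55,0,0,0,-1,0,0,35,0,0,0,-1,0,0,12,0,0,0,-1,0,0,4,0,0,0,-1,0,0,2,0,0,0,-1,0,0,0,0,0,0],
)

```text
clock: 18.48
tcp_pos: [0.4643, -0.225, 0.029]
orientation: [0.001, -0.012, 1.0, -0.001]
wrist_force: [-0.4, -0.4, -0.6]
finger_gap: 0.0269
grip_force: 40.4
```

Emit:
arm_command(
  moves=[-1,1,1,3,0,0,0,-1,0,0,1.5,0,0,0,-1,0,0,0.5,0,0,0,-1,0,0,0,0,0,0],
)

```text
clock: 18.98
tcp_pos: [0.4625, -0.2234, 0.0244]
orientation: [0.0, -0.012, 1.0, -0.0]
wrist_force: [-3.2, 3.2, 11.4]
finger_gap: 0.0272
grip_force: 42.2
```

Emit:
arm_command(
  moves=[-0.2,0,0,0,0,0,0,0.3,0,0,0,0,0,0,0.5,0,0,0,0,0,0,0.5,0,0,-30,0,0,0,0.6,0,0,-60,0,0,0,1,0,0,-60,0,0,0,1,0,0,-60,0,0,0,1,0,0,-60,0,0,0],
)

```text
clock: 19.98
tcp_pos: [0.4621, -0.2232, 0.2947]
orientation: [0.0, -0.012, 1.0, -0.0]
wrist_force: [1.4, 0.7, -0.5]
finger_gap: 0.0852
grip_force: 0.0
```

```bash
python3 rk.py w9;python3 - <<'E'
from h import *
P=np.load("w9.npy").reshape(-1,3)
for n,y in (("blue",-.1355),("red",-.2237),("green",-.3115)):
    m=(P[:,2]>.027)&(P[:,2]<.06)&(abs(P[:,1]-y)<.027)&(P[:,0]>.373)&(P[:,0]<.552); rect(n,P[m])
im,Q=cloud("scene"); rect("knob",pick(im,Q,(.5,.8,-.1,.1),(.1,.2),YEL)); survey("scene",im,Q)
E
```

```text
red 1906 c [ 350.3 -226.5] size [28.1 61. ] longyaw 91.4 mean [ 350.4 -226.4   44.4] ztop 45.6
red 1671 c [ 405.1 -225.2] size [32.8 53.4] longyaw 1.1 mean [ 404.5 -225.3   42.1] ztop 43.3
blue 1932 c [ 348.3 -138.7] size [28.2 62.2] longyaw 91.3 mean [ 348.5 -139.3   44.3] ztop 45.5
blue 1665 c [ 403.6 -138.2] size [33.6 52.5] longyaw 1.4 mean [ 403.  -138.9   42. ] ztop 43.3
green 1902 c [ 352.3 -313.8] size [28.1 60.9] longyaw 91.4 mean [ 352.4 -313.4   44.5] ztop 45.7
green 1642 c [ 406.6 -312.3] size [32.7 52.5] longyaw 1.5 mean [ 405.6 -311.7   42.2] ztop 43.6
rack 55090 c [ 511.3 -190.9] size [338. 360.] longyaw 1.7 mean [ 457.7 -220.9   27.7] ztop 44.4
[-6.06564356e-01  1.76365926e-01  4.16357491e-02  1.42389674e+00
  6.08812233e-05 -6.29823460e-01] 20.025
blue 5111 c [ 460.2 -134.5] size [ 49.  172.8] longyaw 179.0 mean [ 460.  -138.1   38.8] ztop 43.1
red 5135 c [ 462.  -224.9] size [ 47.4 167.5] longyaw 1.7 mean [ 463.9 -224.2   41.4] ztop 43.2
green 5444 c [ 457.8 -311.3] size [ 48.2 171.1] longyaw 1.6 mean [ 463.1 -309.6   44.8] ztop 52.7
knob 96 c [553.4 -30.7] size [ 2
[... 736 characters left out ...]
200.9   27.2] ztop 45.1
knob 96 c [553.4 -30.7] size [ 21.5 121.3] longyaw 15.9 mean [599.3 -17.9 141.3] ztop 154.7
ctrl 1590 c [594.6 -19.4] size [ 76.2 203.2] longyaw 8.8 mean [651.4  -5.9  68.3] ztop 96.8
ctrlred 0
ctrlgreen 61 c [687.3  -6.5] size [10.1 36.4] longyaw 95.9 mean [688.2  -6.7  54.8] ztop 57.0
beat_grip 0
beat_wood 345 c [477.4 237.6] size [ 90.5 171.2] longyaw 53.3 mean [478.5 215.8  28. ] ztop 48.5
prop 645 c [412.1 169.2] size [ 43.4 131.7] longyaw 140.8 mean [423.3 163.5  36.1] ztop 41.3
cup_a 726 c [537.4 303.5] size [59.4 78.5] longyaw 115.5 mean [545.8 298.1  37.8] ztop 50.6
glaze 749 c [325.6 340.3] size [ 47.5 141.5] longyaw 156.8 mean [373.4 322.9  76.1] ztop 131.3
```

View pics/w9.png

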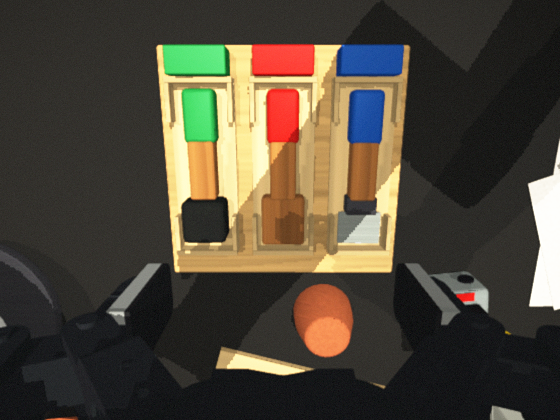

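The view shows all three tools flat and centred in their matching trays: green (200,165), red (283,165), blue (363,165). The lever is off and the robot is clear.

```bash
python3 -c "
from workcell import *
print(hand_in())"
```

```text
the job is handed in; nothing more can be done
None
```

The job is handed in (no verdict came back): the lever is at off, and the last pictures show the beater in the red tray and the scraper in the blue tray, flat and within about 2 mm of centre. The mallet has not moved, and no pot, bottle, bowl or prop was seen to be disturbed.

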